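Load the condiment carrier and hold it up level

TASK

Stand the salt shaker upright in the empty well of the wooden condiment carrier and let go of it, then take the carrier by its handle, lift it straight up until it is about 10 cm clear of the worktop, and finish while holding it there, level and still, so that the worktop under it can be wiped. Do not let the shaker, the jar or the carrier tip, and leave the other things on the worktop where they are.

Things in the scene. Friction and masses are not known exactly. Their poses are not given: they have to be found in the camera images.
- salt_shaker: Salt shaker with a domed grey cap and clear body of white salt, 44 mm diameter, 90 mm tall, about 0.1 kg, standing loose on the worktop (a wall cabinet hangs 0.44 m above the worktop from x = 0.60 m on). Upright walls; can be gripped across its diameter from above at 50 to 60 mm above its base. Origin: centre of its underside; z up its axis.
- carrier: Loose condiment carrier, pale wood, about 0.45 kg empty: a tray 74 mm (x) by 244 mm (y), fence top 33 mm above its underside, divided along y into two end wells and a bare middle, from whose centre a 12 mm steel stem rises to the handle. Origin: centre of its underside; x across, y along, z up. Its y lies within 0.45 rad of the robot's left.
- handle: The carrier's dark wooden handle, fixed on top of the stem: a bar 80 mm long along the carrier's x, 16 mm thick along its y, 24 mm high. Origin: the bar's centre, 172 mm above the carrier's underside; axes as the carrier's. Grip it at its middle from above, fingers closing along y.
- empty_well (a point): Centre of the floor of the carrier's empty end well (the end at the carrier's -y), 85 mm from the carrier's centre, 8 mm above its underside. The well is 64 by 64 mm inside, its fence 25 mm above this floor. Axes as the carrier's. With the fingers closing along the carrier's x a gripper stays clear of the stem and handle.
- full_well (a point): Centre of the floor of the other end well (the carrier's +y end), same size, in which the red-lidded spice jar stands.
- jar_in_carrier: Spice jar with a red lid, 45 mm diameter, 106 mm tall, about 0.11 kg, standing loose in the carrier's other well, where it stays. Origin: centre of its underside.
- dark_jar: Spice jar with a dark lid, 44 mm diameter, 96 mm tall, loose on the worktop; a bystander. Origin: centre of its underside.
- yoghurt_pot: White yoghurt pot, 72 mm diameter, 71 mm tall, loose on the worktop; a bystander. Origin: centre of its underside.
- wooden_spoon: Wooden spoon, 338 mm long, 52 mm wide, 15 mm high, lying loose on the worktop; a bystander. Origin: centre of its underside.
Mind the look-alikes: they are no part of the job. Leave any purple look-alike of the jar_in_carrier alone. What is shaped like the salt_shaker but purple is not meant.

How it is judged:
On the way, in this order (a step that is already met when the one before it is completed fails the run):
1. the salt shaker stands upright in the empty well, let go, the carrier still on the worktop (x of salt_shaker in the frame of empty_well between -0.016 and 0.016 m and y of salt_shaker in the frame of empty_well between -0.016 and 0.016 m and z of salt_shaker in the frame of empty_well below 0.008 m and angle between the z axis of salt_shaker and the z axis of carrier, either way round below 0.15 rad and contact force between salt_shaker and the fingers below 0.1 N and linear speed of salt_shaker below 0.02 m/s and height (world z) of carrier below 0.01 m and angle between carrier's own z axis and vertical below 0.05 rad), for 0.2 s.
2. the carrier is held up by its handle, clear of the worktop (height (world z) of carrier between 0.06 and 0.16 m and contact force between handle and the fingers above 1 N), for 0.2 s.
At the end, for the whole second after the job is handed in: Fingers hold the handle; the carrier is 60-160 mm up, within 200 mm of where it stood, tilt under 0.12 rad, under 20 mm/s and 0.12 rad/s, touching no bystander; shaker and red-lidded jar stand in their wells (16 mm in x, y; 0.15 rad), untouched by the fingers (all of step 2 and angle between carrier's own z axis and vertical below 0.12 rad and x of salt_shaker in the frame of empty_well between -0.016 and 0.016 m and y of salt_shaker in the frame of empty_well between -0.016 and 0.016 m and z of salt_shaker in the frame of empty_well below 0.008 m and angle between the z axis of each of salt_shaker, jar_in_carrier and the z axis of carrier, either way round below 0.15 rad and x of jar_in_carrier in the frame of full_well between -0.016 and 0.016 m and y of jar_in_carrier in the frame of full_well between -0.016 and 0.016 m and z of jar_in_carrier in the frame of full_well below 0.008 m and linear speed of carrier below 0.02 m/s and angular speed of carrier below 0.12 rad/s and distance of carrier from where it was at the start of the episode below 0.2 m and contact force between each of salt_shaker, jar_in_carrier and the fingers below 0.1 N and contact force between carrier and dark_jar below 0.1 N and contact force between carrier and yoghurt_pot below 0.1 N and contact force between carrier and wooden_spoon below 0.1 N); the arm keeps its last pose, push and grip.
It fails at once if the salt shaker or the jar in the carrier tips more than 0.5 rad (angle between any of salt_shaker, jar_in_carrier's own z axis and vertical above 0.5 rad).
It fails at once if the carrier tips more than 0.35 rad (angle between carrier's own z axis and vertical above 0.35 rad).
It fails at once if the spice jar with the dark lid is moved more than 30 mm (distance of dark_jar from where it was at the start of the episode above 0.03 m).
It fails at once if the yoghurt pot is moved more than 30 mm (distance of yoghurt_pot from where it was at the start of the episode above 0.03 m).
It fails at once if the wooden spoon is moved more than 30 mm (distance of wooden_spoon from where it was at the start of the episode above 0.03 m).
It also fails if it takes over 54 s, if anything falls off the work surface, if the arm or the gripper's body presses on something with over 40 N, if the wrist force passes 120 N, or if a joint passes its speed limit or range.

ROBOT

A 6-joint arm with a two-finger parallel gripper is mounted at the origin on a cart in front of the work surface, level with it; the furniture and walls round the work are solid. World frame = base frame: x ahead of the robot, y to its left, z up, the work surface at z = 0. Lengths are in m, angles in rad, forces in N, time in s.
With the tool pointing down it reaches from about 0.2 to 0.875 m from the base axis. Payload 3.4 kg.
Tool frame: the origin (TCP) lies at the very end of the fingers, on their centre line; the grasp point (between the pads) lies 19 mm behind it; z points along the fingers, y is the line along which they close (so a half turn about z gives the same grasp; the last joint's range is limited). The gripper opens to 94 mm and grips with 3 to 60 N. Pads are 16 mm wide; open, the fingers measure 119 mm over their backs; the gripper's body (75 mm by 177 mm) begins 78 mm behind the grasp point.
Start: joints at [1.211, 0.276, 1.505, -0, 1.361, -0.121], TCP at [0.136, 0.559, 0.205] pointing down, gripper open.
Joint ranges: [-2.89, 2.89], [-0.75, 2.08], [0.22, 2.7], [-1.18, 4.32], [0.11, 2.71], [-2.7, 2.7]. Speed limits (rad/s): [2.57, 2.57, 3.14, 3.14, 3.14, 3.14].

INTERFACE

Orientations are given as a rotation vector (axis times angle).
In Python, from rig import ctrl gives the robot as it stands. Calls block until the motion is done:
- ctrl.movep(position, orientation): joint-space move of the TCP to a pose.
- ctrl.servo_line(position, feed=0.15, frame=None, max_force=None): straight line of the TCP; frame=None keeps the orientation; feed is the mean speed in m/s. With max_force (N) it stops when the force on the tool has changed by that much, and returns True; else False.
- ctrl.move_joints(angles): joint-space move.
- ctrl.gripper_to(opening, strength=None): opening from 0.0 (shut) to 1.0 (fully open); strength is the grip in N (None keeps the last); returns when the fingers have stopped.
- ctrl.sleep(seconds).
- ctrl.ik(position, orientation): joint angles nearest the present ones, or None.
- ctrl.snapshot(name): name is "scene" or "top" or "wrist"; returns a dict with "pixels" (480x640x3 uint8, red, green, blue), "mtx" (3x3 intrinsics, pixels), "D" ([k1, k2, p1, p2, k3] as OpenCV has them; the pictures are not rectified), "xyz" and "rotation" of the camera in the world. Camera axes: x right, y down, z forward; pixel columns grow to the right and rows downward; lengths in m; the calibration is good to about 2 mm. A picture is of the moment at which its call begins. There is no depth.
A pose or a line that the arm cannot do raises ctrl.MotionError and nothing moves.
- ctrl.finish_job(): hands the job in; it is judged then, once.
Readings, each from a call of its own:
- ctrl.get_time_s(): time.
- ctrl.get_joints(): joint angles.
- ctrl.get_joint_velocities(): joint speeds.
- ctrl.get_joint_efforts(): joint torques, N m.
- ctrl.get_tool_pos(): TCP position.
- ctrl.get_tool_rot(): TCP orientation.
- ctrl.get_force(): force on the tool from outside, world axes, zero at the start.
- ctrl.get_torque(): the same for the moment, N m.
- ctrl.get_gripper_width(): opening from 0.0 (shut) to 1.0 (fully open).
- ctrl.get_grip_force(): force on a finger pad.
Only numpy, scipy, OpenCV 4.12 (cv2) and the standard library are available. Lean on these libraries where they do the work, as an engineer would, in place of code of your own. Each camera call takes 0.05 s, during which the arm holds its last target. There are 200 camera calls.

## Working session

There is one attempt and no reset: what is moved stays moved. The work goes in short steps, each a Python script; the robot and the scene stay as the last script left them, time stands still between calls to the robot, and variables do not carry over. Pictures are saved under pics/ and viewed, at most 10 in all, crops included, and the job is handed in when it is done.

```bash
mkdir -p pics; ls; python3 - <<'E'
from rig import ctrl
import cv2,pickle
for n in ("scene","top"):
    s=ctrl.snapshot(n); pickle.dump(s,open(n+".pkl","wb"))
    cv2.imwrite(f"pics/{n}0.png",s["pixels"][:,:,::-1]); print(n,s["xyz"],s["rotation"],s["mtx"],s["D"])
E
```

```text
pics
scene [0.55817238 1.54371365 1.10247271] [-0.09623822 -2.74938675  1.47150172] [[562.88962188   0.         323.10845728]
 [  0.         562.88962188 228.34855044]
 [  0.           0.           1.        ]] [-0.12919725  0.          0.          0.          0.        ]
top [0.22399027 0.07782838 1.29325371] [-2.12595506  2.11712493 -0.20100227] [[484.16644159   0.         324.40459141]
 [  0.         484.16644159 239.3684845 ]
 [  0.           0.           1.        ]] [0.0271789 0.        0.        0.        0.       ]
```

View pics/scene0.png

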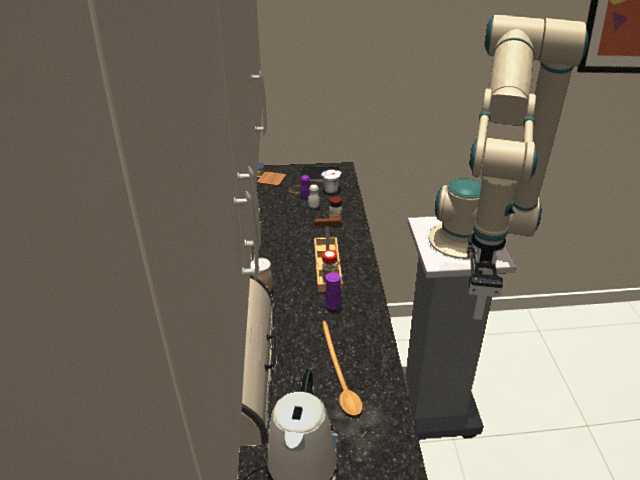

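View pics/top0.png

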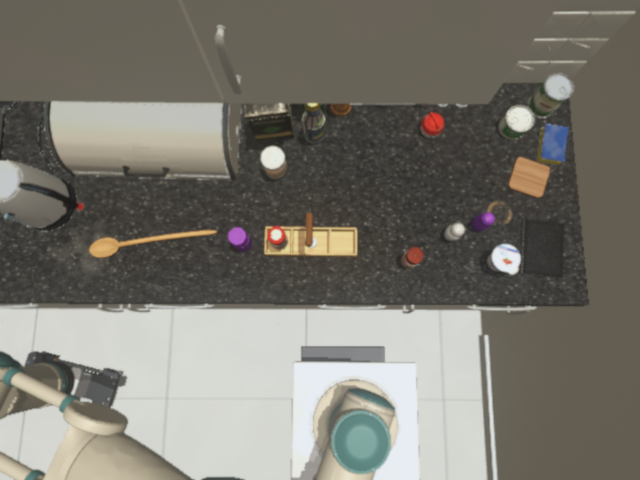

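The top view shows the salt shaker at (456,231), with the purple one beside it at (484,220). The carrier is around (311,241), its jar at (277,237) and the empty well at about (342,242). In the scene view the shaker is at (314,196) and the handle at (328,222). I'll zoom in on both.

```bash
python3 - <<'E'
import cv2,pickle,numpy as np
t=pickle.load(open("top.pkl","rb"))["pixels"][:,:,::-1];s=pickle.load(open("scene.pkl","rb"))["pixels"][:,:,::-1]
r=lambda im,x,y,w,h,f:cv2.resize(im[y:y+h,x:x+w],None,fx=f,fy=f,interpolation=cv2.INTER_CUBIC)
a=r(t,260,205,130,60,6)[:,:780]           # 780x360  carrier top
b=r(t,430,200,80,40,6)                      # 480x240
c=r(s,290,170,60,48,5)                       # 300x240
cv2.imwrite("pics/c1.png",np.vstack([a,np.hstack([b,c])]))
cv2.imwrite("pics/c2.png",r(s,290,185,80,115,5))
E
```

```text
(no output)
```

View pics/c1.png

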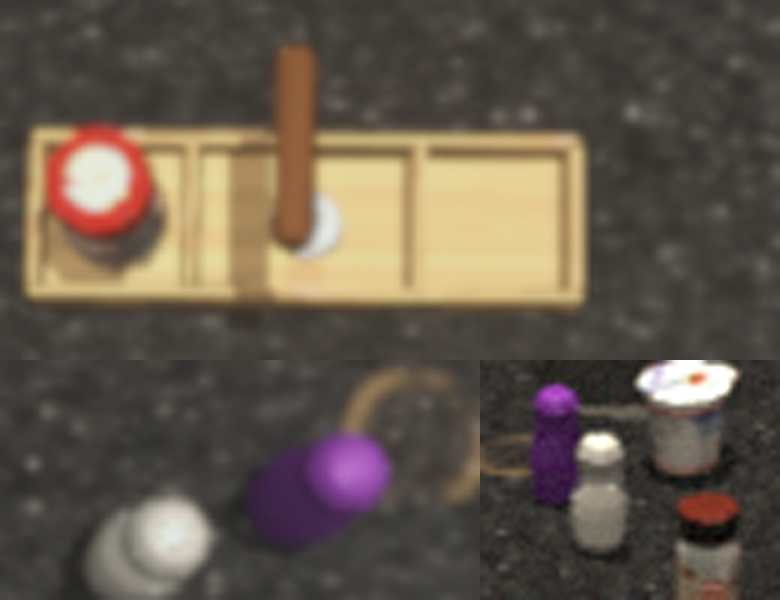

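View pics/c2.png

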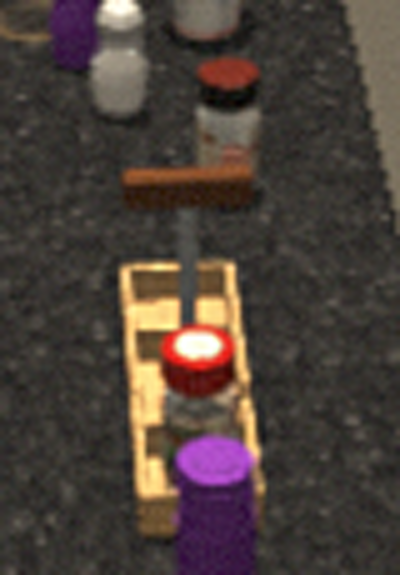

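The crops show the rim corners, the handle bar and both ends of the shaker clearly. I'll triangulate from these pixels.

```bash
cat > h.py <<'E'
import numpy as np,cv2,pickle
from scipy.spatial.transform import Rotation as R
def ray(s,p):
    q=cv2.undistortPoints(np.array([[p]],float),np.array(s["mtx"]),np.array(s["D"]))[0,0]
    d=R.from_rotvec(s["rotation"]).as_matrix()@[*q,1.]
    return np.array(s["xyz"]),d/np.linalg.norm(d)
def atz(s,p,z):
    o,d=ray(s,p); return o+d*(z-o[2])/d[2]
def tri(*sp):
    A=np.zeros((3,3));b=np.zeros(3)
    L=[ray(*x) for x in sp]
    for o,d in L: P=np.eye(3)-np.outer(d,d);A+=P;b+=P@o
    X=np.linalg.solve(A,b); return X,max(np.linalg.norm((np.eye(3)-np.outer(d,d))@(X-o)) for o,d in L)
E
python3 - <<'E'
from h import *
np.set_printoptions(precision=4,suppress=True)
t=pickle.load(open("top.pkl","rb"));s=pickle.load(open("scene.pkl","rb"))
T=lambda u,v:(t,(260+u/6-.4,205+v/6-.4)); S=lambda u,v:(s,(290+u/5-.4,185+v/5-.4))
TB=lambda u,v:(t,(430+u/6-.4,200+(v-360)/6-.4)); SB=lambda u,v:(s,(290+(u-480)/5-.4,170+(v-360)/5-.4))
print("shaker cap",tri(TB(173,535),SB(600,446)))
print("shaker base via scene z0 front",atz(*SB(600,550),0))
print("purple cap",tri(TB(350,470),SB(556,400)))
print("rim TL,TR far",atz(*T(30,128),.033),atz(*T(585,132),.033))
print("rim R near/BL",atz(*T(585,292),.033),atz(*T(25,288),.033))
print("handle far top",tri(T(297,47),S(123,172)),"near top",tri(T(293,218),S(250,168)))
print("jar lid",tri(T(98,180),S(198,345)))
print("rim -y far corner",tri(T(585,132),S(122,265)),"-y near",tri(T(585,292),S(235,263)))
E
```

```text
shaker cap (array([ 0.4861, -0.2632,  0.0807]), np.float64(0.000369505316088417))
shaker base via scene z0 front [ 0.4888 -0.2486  0.    ]
purple cap (array([ 0.5156, -0.3407,  0.0785]), np.float64(0.0005640200802118008))
rim TL,TR far [0.5017 0.2387 0.033 ] [ 0.5009 -0.0076  0.033 ]
rim R near/BL [ 0.429 -0.007  0.033] [0.4298 0.239  0.033 ]
handle far top (array([0.5017, 0.1155, 0.1835]), np.float64(0.00012724498290624765)) near top (array([0.429 , 0.1171, 0.1847]), np.float64(0.00398871643138418))
jar lid (array([0.4625, 0.1997, 0.1133]), np.float64(0.0004307505650952841))
rim -y far corner (array([ 0.5002, -0.0075,  0.0308]), np.float64(0.0011951527909066176)) -y near (array([ 0.4263, -0.0066,  0.0295]), np.float64(0.0032459407008813396))
```

Everything checks out: rim about 31–33 mm, handle top 184 mm, jar lid 113 mm, cap 81 mm, carrier yaw about 0 with its centre at (0.465, 0.116). Next I'll move over the shaker, staying at x < 0.5 because of the cabinet, and verify with the wrist camera.

```bash
cat >> h.py <<'E'
def down(yaw): # tool z down, closing direction at yaw from world x; pi-symmetric
    y=np.array([np.cos(yaw),np.sin(yaw),0]);z=np.array([0,0,-1.])
    return R.from_matrix(np.c_[np.cross(y,z),y,z]).as_rotvec()
E
python3 - <<'E'
from h import *
from rig import ctrl
np.set_printoptions(precision=3,suppress=True)
P=[((.2,.38,.3),0),((.42,-.1,.28),0),((.486,-.264,.2),0),((.486,-.264,.036),0),((.465,.031,.17),0),((.465,.116,.30),np.pi/2),((.465,.116,.30),-np.pi/2)]
for f in (0,np.pi):
  for p,a in P: print(f,p,a,ctrl.ik(p,down(a+f)))
best=min((0,np.pi),key=lambda f:abs((lambda q:9 if q is None else q[5])(ctrl.ik(P[2][0],down(f)))))
print(best)
for p,a in P[:3]: ctrl.movep(p,down(best)); 
s=ctrl.snapshot("wrist");pickle.dump(s,open("w1.pkl","wb"));cv2.imwrite("pics/w1.png",s["pixels"][:,:,::-1])
print(ctrl.get_time_s(),ctrl.get_tool_pos(),s["xyz"])
p=lambda X:cv2.projectPoints(np.array(X,float).reshape(1,3),R.from_rotvec(s["rotation"]).inv().as_rotvec(),-R.from_rotvec(s["rotation"]).inv().apply(s["xyz"]),np.array(s["mtx"]),np.array(s["D"]))[0].ravel()
print("pred cap top",p([.486,-.264,.09]),"base",p([.486,-.264,0]))
E
```

```text
0 (0.2, 0.38, 0.3) 0 [ 0.924  0.008  1.6   -0.     1.533  0.924]
0 (0.42, -0.1, 0.28) 0 [-0.395  0.019  1.638 -0.     1.485 -0.395]
0 (0.486, -0.264, 0.2) 0 [-0.623  0.246  1.561 -0.     1.335 -0.623]
0 (0.486, -0.264, 0.036) 0 [-0.623  0.391  1.796 -0.     0.955 -0.623]
0 (0.465, 0.031, 0.17) 0 [-0.083  0.136  1.782 -0.     1.223 -0.083]
0 (0.465, 0.116, 0.3) 1.5707963267948966 [ 0.099  0.088  1.515 -0.     1.539 -1.472]
0 (0.465, 0.116, 0.3) -1.5707963267948966 [ 0.099  0.088  1.515 -0.     1.539  1.67 ]
3.141592653589793 (0.2, 0.38, 0.3) 0 [ 0.924  0.008  1.6   -0.     1.533 -2.218]
3.141592653589793 (0.42, -0.1, 0.28) 0 None
3.141592653589793 (0.486, -0.264, 0.2) 0 [-0.623  0.246  1.561  0.     1.335  2.518]
3.141592653589793 (0.486, -0.264, 0.036) 0 [-0.623  0.391  1.796  0.     0.955  2.518]
3.141592653589793 (0.465, 0.031, 0.17) 0 None
3.141592653589793 (0.465, 0.116, 0.3) 1.5707963267948966 [ 0.099  0.088  1.515 -0.     1.539  1.67 ]
3.141592653589793 (0.465, 0.116, 0.3) -1.5707963267948966 [ 0.099  0.088  1.515 -0.     1.539 -1.472]
0
3.8417 [ 0.486 -0.263  0.201] [ 0.486 -0.194  0.379]
pred cap top [323.225 238.771] base [323.228 216.102]
```

View pics/w1.png

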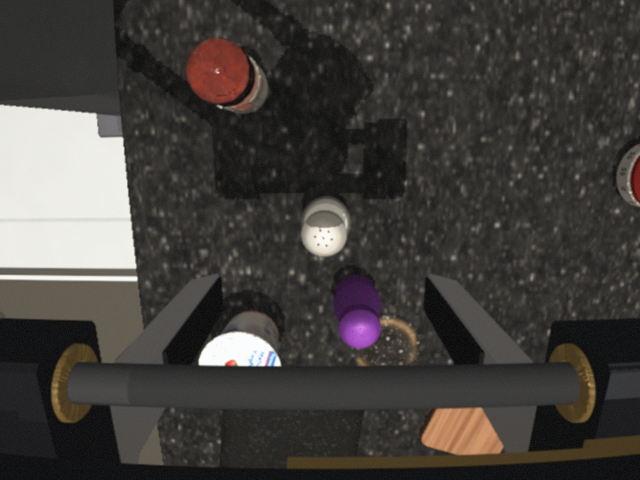

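The white cap sits at about (324,236), within 3 px of the prediction, and the purple shaker at (360,328) clears the fingers. Next: grasp and lift the shaker.

```bash
python3 - <<'E'
from h import *
from rig import ctrl
np.set_printoptions(precision=3,suppress=True)
print(ctrl.servo_line((.486,-.264,.039),feed=.1,max_force=8))
ctrl.gripper_to(0.0,strength=15)
print(ctrl.get_gripper_width()*94,ctrl.get_grip_force(),ctrl.get_tool_pos())
ctrl.servo_line((.486,-.264,.175),feed=.12)
ctrl.servo_line((.465,.031,.175),feed=.2)
ctrl.sleep(.3)
print(ctrl.get_gripper_width()*94,ctrl.get_grip_force(),ctrl.get_tool_pos(),ctrl.get_time_s())
s=ctrl.snapshot("wrist");w=s["pixels"][:,:,::-1]
t=ctrl.snapshot("top")["pixels"][:,:,::-1];c=ctrl.snapshot("scene")["pixels"][150:310,270:390,::-1]
cv2.imwrite("pics/w2.png",np.hstack([cv2.resize(w,(480,360)),cv2.resize(c,(270,360))]))
E
```

```text
False
38.79799196894934 14.896584648813587 [ 0.487 -0.264  0.039]
38.879790727300055 14.693966725026257 [0.465 0.031 0.175] 9.7083
```

View pics/w2.png

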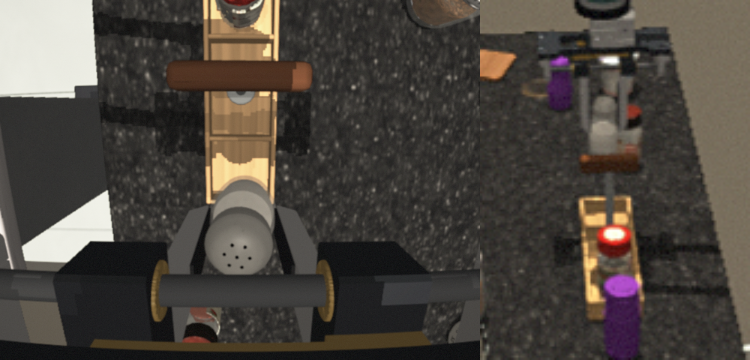

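The shaker is held upright with its cap centre at (239,240) in the left panel, and the carrier is undisturbed. I'll check its in-hand offset, then place it.

```bash
python3 - <<'E'
from h import *
from rig import ctrl
np.set_printoptions(precision=3,suppress=True)
s=ctrl.snapshot("wrist")
p=lambda X:cv2.projectPoints(np.array(X,float).reshape(-1,1,3),R.from_rotvec(s["rotation"]).inv().as_rotvec(),-R.from_rotvec(s["rotation"]).inv().apply(s["xyz"]),np.array(s["mtx"]),np.array(s["D"]))[0].reshape(-1,2)*.75
print("cap top pred",p([.465,.031,.226]),"cap edge",p([[.465,.031+.02,.205],[.465,.031-.02,.21]]),"well", p([[.465,.031,.008],[.465,-.006,.033]]))
r=ctrl.servo_line((.465,.031,.06),feed=.1,max_force=6)
print("a",r,ctrl.get_tool_pos())
assert not r
r=ctrl.servo_line((.465,.031,.045),feed=.03,max_force=4)
print("b",r,ctrl.get_tool_pos(),ctrl.get_force())
ctrl.gripper_to(1.0); ctrl.sleep(.3)
ctrl.servo_line((.465,.031,.20),feed=.12)
ctrl.servo_line((.40,-.06,.28),feed=.2); ctrl.sleep(.2)
t=ctrl.snapshot("top")["pixels"][200:270,250:370,::-1];c=ctrl.snapshot("scene");pickle.dump(c,open("s3.pkl","wb"));c=c["pixels"][205:305,310:360,::-1]
w=ctrl.snapshot("wrist");pickle.dump(w,open("w3.pkl","wb"));w=w["pixels"][:,:,::-1]
cv2.imwrite("pics/p3.png",np.hstack([cv2.resize(w,(480,360)),cv2.resize(c,(180,360))]))
cv2.imwrite("pics/t3.png",cv2.resize(t,None,fx=6,fy=6))
print(ctrl.get_time_s())
E
```

```text
cap top pred [[242.166 259.316]] cap edge [[242.19  203.516]
 [242.204 278.667]] well [[242.33  166.07 ]
 [242.328 203.839]]
a False [0.466 0.031 0.061]
b True [0.465 0.031 0.047] [0.839 0.655 3.402]
15.5417
```

View pics/p3.png

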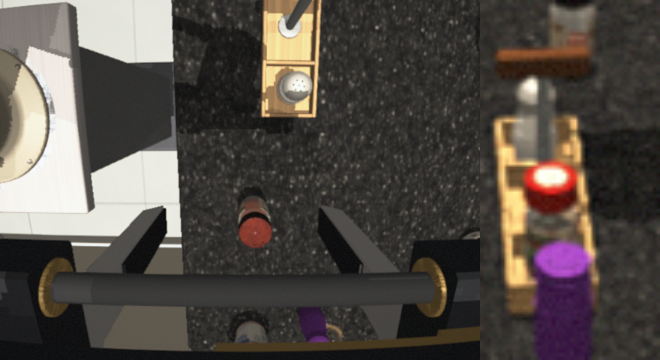

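The shaker stands in the empty well (cap at (294,86), left panel). Floor contact came at exactly the predicted height, and it has been let go. Next: take the handle.

```bash
python3 - <<'E'
from h import *
from rig import ctrl
np.set_printoptions(precision=3,suppress=True)
ctrl.movep((.465,.116,.28),down(np.pi/2))
print("a",ctrl.servo_line((.465,.116,.153),feed=.1,max_force=6),ctrl.get_tool_pos())
ctrl.gripper_to(0.0,strength=40)
print(ctrl.get_gripper_width()*94,ctrl.get_grip_force(),ctrl.get_force(),ctrl.get_time_s())
ctrl.servo_line((.465,.116,.183),feed=.04)
ctrl.sleep(.2); print(ctrl.get_force(),ctrl.get_torque(),ctrl.get_gripper_width()*94)
ctrl.servo_line((.465,.116,.253),feed=.06); ctrl.sleep(.8)
print(ctrl.get_tool_pos(),ctrl.get_force(),ctrl.get_gripper_width()*94,ctrl.get_grip_force(),ctrl.get_time_s())
c=ctrl.snapshot("scene")["pixels"][170:310,280:385,::-1]; w=ctrl.snapshot("wrist")["pixels"][:,:,::-1]
cv2.imwrite("pics/p4.png",np.hstack([cv2.resize(w,(480,360)),cv2.resize(c,(270,360))]))
E
```

```text
a False [0.465 0.116 0.154]
15.64351900359268 39.9864935874939 [-0.896 -0.6   -0.04 ] 19.2
[ 0.893 -1.045 -7.051] [0.03  0.008 0.016] 16.10844663211592
[0.465 0.116 0.253] [ 0.077 -0.034 -6.235] 15.816058676426028 39.986361265182495 22.4167
```

View pics/p4.png

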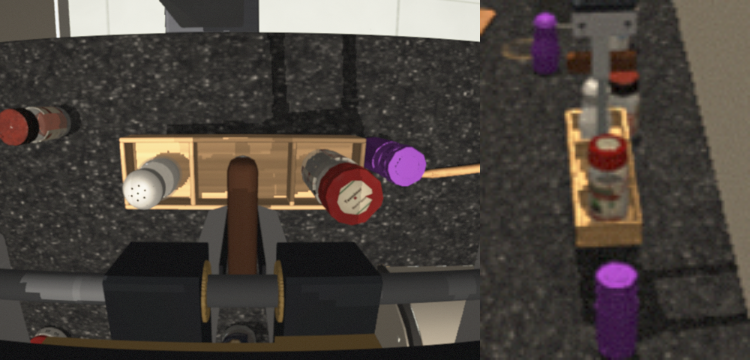

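The carrier hangs level about 10 cm up, with the shaker (left, (150,185)) and the red-lidded jar (right, (345,190)) upright in their wells. The 6.2 N load matches the expected mass.

```bash
python3 -c "
from rig import ctrl
print(max(map(abs,ctrl.get_joint_velocities())));print(ctrl.finish_job())"
```

```text
0.0018270434676042882
the job is handed in; nothing more can be done
None
```

The salt shaker stands upright in the carrier's empty well, and I handed the job in with the arm holding the carrier by its handle, level and still about 10 cm above the worktop, after about 22 s of the 54 s allowed; no verdict was returned.

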